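Tip the eye pad pack over at the stop rail

ROBOT

A 6-joint arm with a two-finger parallel gripper is mounted at the origin on a cart in front of the work surface, level with it; the furniture and walls round the work are solid. World frame = base frame: x ahead of the robot, y to its left, z up, the work surface at z = 0. Lengths are in mm, angles in rad, forces in N, time in s.
With the tool pointing down it reaches from about 350 to 875 mm from the base axis. Payload 4.2 kg.
Tool frame: the origin (TCP) lies at the very end of the fingers, on their centre line; the grasp point (between the pads) lies 19 mm behind it (arm.grip_point_offset is the distance from the TCP to the grasp point, in mm); z points along the fingers, y is the direction in which the jaws open and shut (so a half turn about z gives the same grasp; the last joint's range is limited). The gripper opens to 85 mm and grips with 20 to 120 N. Pads are 22 mm wide; open, the fingers measure 114 mm over their backs; the gripper's body (76 mm by 85 mm) begins 54 mm behind the grasp point. The pads swing forward as they close: fully open they stand 13 mm farther back than shut.
Start: joints at [1.559, 0.385, 0.008, 0, -1.194, -0.259], TCP at [167.157, 602.211, 231.312] pointing down, gripper open.
Joint ranges: [-3.14, 3.14], [-1.21, 2.06], [-1.07, 1.41], [-3.16, 2.05], [-2.99, -0.16], [-3.1, 3.1]. Speed limits (rad/s): [2.79, 2.79, 3.14, 3.14, 3.14, 3.14].

INTERFACE

Orientations are given as a unit quaternion [x, y, z, w].
In Python, from bench import arm gives the robot as it stands.
- The arm moves only by the tool drive_tool, never from a script. Its argument "steps" is a list of rows, each a list of 5 numbers: the shift along the tool's x, y, z in m, then the turn about the tool's z in degrees, then the finger opening in m, from 0 to 0.0854. A call has 1 to 20 rows; each row shifts and turns the commanded pose from where the row before left it, along the tool's axes as they then stand; what a row does not reach is not made up. A row lasts 1/10 s, in which the tool goes at most 50 mm and 8.59 degrees, less where a joint would pass 70% of its speed; a pose out of reach is approached as far as the arm can. A call is refused whole if a number of a shift passes 0.05 or a number of a turn 8.59, either way. A call with a gripper value outside its range is refused whole. The fingers move at their own pace and stop on an object; the grip force is fixed at half the most. Time passes only in rows, so rows that do not move let the fingers close. It gives the time, the measured TCP pose, the force and the opening at its end, in the units of the state.
- arm.read_state(): the state, without advancing time (a new reading comes with each control period).
- arm.get_image(name): name is "scene" or "top" or "wrist"; returns (picture, depth): 384x512x3 uint8, blue, green, red; 384x512 float32, mm along the optical axis (not along the pixel's ray), 0 where there is no reading.
- arm.camera_params(name): a dict with "K" (3x3 intrinsics, pixels), "world_to_cam" (4x4, takes a point from world to camera coordinates); the wrist camera has in their place "mount" (4x4, takes a point from camera to tool coordinates, whose origin is the TCP and whose axes are the flange's). Camera axes: x right, y up, looking along -z (the intrinsics and any distortion apply to the point x, -y, -z); pixel columns grow to the right and rows downward; lengths in mm; the calibration is good to about 2 mm. A picture is of the moment at which its call begins: read the wrist's pose just before it. camera_params takes no time and is no camera call.
- arm.job_done(): hands the job in, once; it reports no verdict.
The state is a dict: "clock": time; "joints": joint angles; "joint_vel": joint speeds; "joint_efforts": joint torques, N m; "position": TCP position; "ee_rot": TCP orientation; "contact_force": force on the tool from outside, world axes, zero at the start; "wrist_torque": the same for the moment, N m; "gripper_width": finger opening in mm.
Only numpy, scipy, OpenCV 4.12 (cv2) and the standard library are available. Lean on these libraries where they do the work, as an engineer would, in place of code of your own. Each camera call takes 0.05 s, during which the arm holds its last target.

TASK

The sealed eye pad pack lies on the worktop with its printed side down. Without gripping or lifting it, push it along the worktop with the fingertips, long edge first, fully home against the low steel stop rail, so that it tips up and stands leaning on the rail by itself; then push its upper edge back from behind the rail, so that it falls over and ends lying flat in front of the rail with its printed side up. Leave the lens case, the red trial lens and the dropper bottle where they are.

Things in the scene. Friction and masses are not known exactly. Their poses are not given: they have to be found in the camera images.
- pad_pack: Sealed eye pad pack: rigid, flat, 55 x 95 x 8 mm, about 20 g, bevelled edges; one broad face has a printed label with a purple band, the other is plain. Origin at the centre of the plain face, x along the 55 mm side, y along the 95 mm side, z from plain to printed face. Starts printed side down, its long side within 20 degrees of the rail's direction, its centre 85 to 120 mm before the wall.
- pack_center (a point): Centre of the pack's volume.
- pack_edge_a (a point): Middle of the pack's long edge at its own x = -27.5 mm, at half thickness.
- pack_edge_b (a point): Middle of the pack's long edge at its own x = +27.5 mm, at half thickness.
- stop_rail: Low steel stop rail fixed to the worktop, 168 mm long along its own y, z up. Its wall is 34 mm high (own x 0 to 10 mm); origin on the worktop below the wall's top front edge. In front a polished foot rises from the worktop at x = -15 mm to 17 mm height at x = -4.5 mm, then steeper to the wall's top; behind is a 4 mm high flange to x = 34 mm. The pack starts on the -x side: push it along +x.
- case: Bystander: contact lens case with a white and a blue cap, 36 x 72 x 18 mm, origin at the centre of its underside.
- red_lens: Bystander: red trial lens ring with a short handle, 39 x 54 x 6 mm, lying flat, origin at the centre of its underside.
- drops: Bystander: small standing dropper bottle with a green cap, 25 mm diameter, 80 mm tall, origin at the centre of its underside.
- rail_top (a point): Middle of the wall's top front edge, 34 mm up. Pushed home, the pack's leading edge rides up the foot while the trailing edge stays on the worktop, until it leans on this edge, 55 mm tall, projecting above it. With the trailing edge 20 to 26 mm before the wall (own x -20 to -26 mm) it leans at about 65 degrees; left 30 mm or more away it lies too slack and slides down when its top is pushed.
Mind the look-alikes: they are no part of the job. What is meant by the pad_pack is not yellow, and is the larger of those in its own colour.

How it is judged:
By the outcome, as a careful person would: the job done as asked, in the order asked, and still so for the second after the job is handed in, with the robot touching nothing.
It also fails if it takes over 59 s, if anything falls off the work surface, if the arm or the gripper's body presses on something with over 40 N, if the wrist force passes 120 N, or if a joint passes its speed limit or range.

## Working session

There is one attempt and no reset: what is moved stays moved. The work goes in short steps, Python scripts to look and compute and a tool call to move; the robot and the scene stay as the last step left them, time stands still between calls to the robot, and variables do not carry over. Pictures are saved under pics/ and viewed, and the job is handed in when it is done.

Besides the shell and the picture viewer there is one more tool, called after "Call:" by a JSON object that holds its "method" and its "body", one argument or row to a line. drive_tool: Moves the arm, as the interface text tells. Its arguments: {"type":"object","properties":{"steps":{"type":"array"}},"required":["steps"]}

```bash
ls; mkdir -p pics
python3 - <<'E'
from bench import arm
import cv2,numpy as np
print(arm.read_state())
for n in ("scene","top","wrist"):
    im,d=arm.get_image(n); cv2.imwrite(f"pics/{n}0.png",im); np.save(f"pics/{n}0.npy",d)
    print(n,{k:np.round(v,4).tolist() if not isinstance(v,str) else v for k,v in arm.camera_params(n).items()})
E
```

```text
pics
{'clock': 0.0, 'joints': array([ 1.55858352e+00,  3.85574608e-01,  6.60099969e-03, -5.12519979e-04,
       -1.19398290e+00, -2.58605859e-01]), 'joint_vel': array([-1.43747168e-03, -4.08667536e-04, -2.88672735e-05, -5.94602219e-07,
       -1.04648823e-03,  1.03364005e-04]), 'joint_efforts': array([-7.63120879e-04, -3.92291343e+01,  1.88400096e+01,  4.18621704e+00,
       -4.65190649e-03, -5.11466538e-06]), 'position': array([167.01829981, 601.65706024, 230.19895912]), 'ee_rot': array([ 9.90832782e-01, -1.35089510e-01, -1.03646767e-04,  1.10117528e-03]), 'contact_force': array([ 0.22575986, -0.12557284,  0.28183608]), 'wrist_torque': array([ 0.03437215, -0.01919718,  0.04634346]), 'gripper_width': 85.54589553493715}
scene {'K': [[481.759, 0.0, 257.1063], [0.0, 481.759, 180.254], [0.0, 0.0, 1.0]], 'world_to_cam': [[0.4443, -0.8959, 0.0058, -2.7302], [0.434, 0.2209, 0.8734, -425.2212], [-0.7837, -0.3855, 0.487, -416.947], [0.0, 0.0, 0.0, 1.0]]}
top {'K': [[412.4899, 0.0, 253.0521], [0.0, 412.4899, 189.661], [0.0, 0.0, 1.0]], 'world_to_cam': [[-0.0223, -0.9992, 0.0325, 306.6012], [0.9959, -0.0194, 0.0882, -641.1997], [-0.0875, 0.0344, 0.9956, -843.4171], [0.0, 0.0, 0.0, 1.0]]}
wrist {'K': [[301.6703, 0.0, 257.6138], [0.0, 301.6703, 192.7311], [0.0, 0.0, 1.0]], 'mount': [[-0.0002, 0.9497, 0.3131, 78.6555], [1.0, -0.0, 0.0007, -1.2205], [0.0007, 0.3131, -0.9497, -141.4829], [0.0, 0.0, 0.0, 1.0]]}
```

View pics/scene0.png

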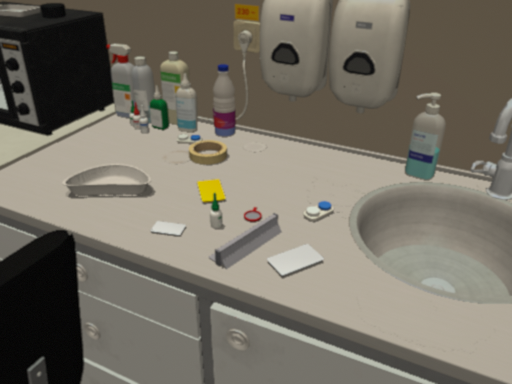

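View pics/top0.png

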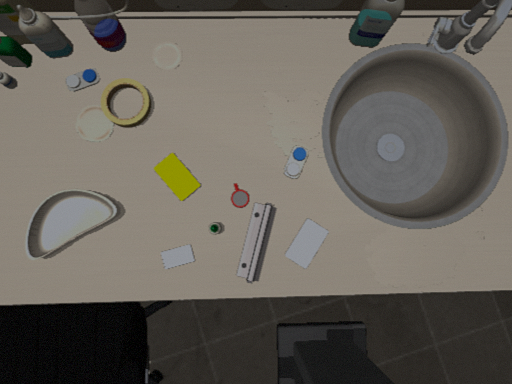

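View pics/wrist0.png

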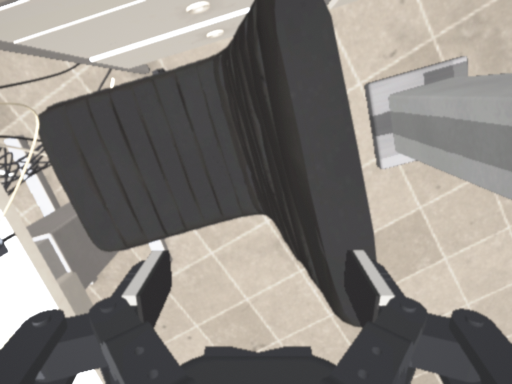

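The pack is the larger white card at top-view (307,243), and the smaller white card at (178,257) is the look-alike. The rail is at (255,242), so the push goes image-left, roughly along world +y. Next I'll measure these.

```bash
cat > h.py <<'E'
from bench import arm
import cv2,numpy as np
P={n:arm.camera_params(n) for n in ("scene","top")}
def ray(n,u,v):
    K=P[n]["K"];T=np.array(P[n]["world_to_cam"])
    x=(u-K[0][2])/K[0][0]; y=(v-K[1][2])/K[1][1]
    R=T[:3,:3]; c=-R.T@T[:3,3]; d=R.T@np.array([x,-y,-1.]); return c,d
def onz(n,u,v,z):
    c,d=ray(n,u,v); return c+d*(z-c[2])/d[2]
def proj(n,p):
    K=P[n]["K"];T=np.array(P[n]["world_to_cam"]); q=T[:3,:3]@np.array(p)+T[:3,3]
    return K[0][0]*q[0]/-q[2]+K[0][2], K[1][1]*-q[1]/-q[2]+K[1][2]
def tri(a,b):
    (c1,d1),(c2,d2)=a,b
    A=np.stack([d1,-d2],1); s=np.linalg.lstsq(A,c2-c1,rcond=None)[0]
    p,q=c1+d1*s[0],c2+d2*s[1]; return (p+q)/2,np.linalg.norm(p-q)
E
python3 - <<'E'
from h import *
im=cv2.imread("pics/top0.png"); s=cv2.imread("pics/scene0.png")
c=im[170:300,140:340]; cv2.imwrite("pics/tc.png",cv2.resize(c,None,fx=4,fy=4,interpolation=cv2.INTER_CUBIC))
c=s[170:290,140:340]; cv2.imwrite("pics/sc.png",cv2.resize(c,None,fx=4,fy=4,interpolation=cv2.INTER_CUBIC))
for p in [(307,243),(290,220),(320,260),(255,242),(265,220)]:print(p,im[p[1],p[0]])
d=np.load("pics/top0.npy")
def pt(u,v):
    K=P["top"]["K"];c,dd=ray("top",u,v); return c+dd*d[v,u]
for p in [(307,243),(335,240),(178,257),(250,255),(257,255)]:print(p,pt(*p).round(1))
E
```

```text
(307, 243) [153 148 144]
(290, 220) [127 139 146]
(320, 260) [125 136 142]
(255, 242) [107 107 110]
(265, 220) [140 141 148]
(307, 243) [532.9 180.4   7.1]
(335, 240) [537.5 118.5  -0.6]
(178, 257) [509.9 453.8   3.4]
(250, 255) [510.3 302.    3. ]
(257, 255) [512.3 288.5  36.5]
```

View pics/tc.png

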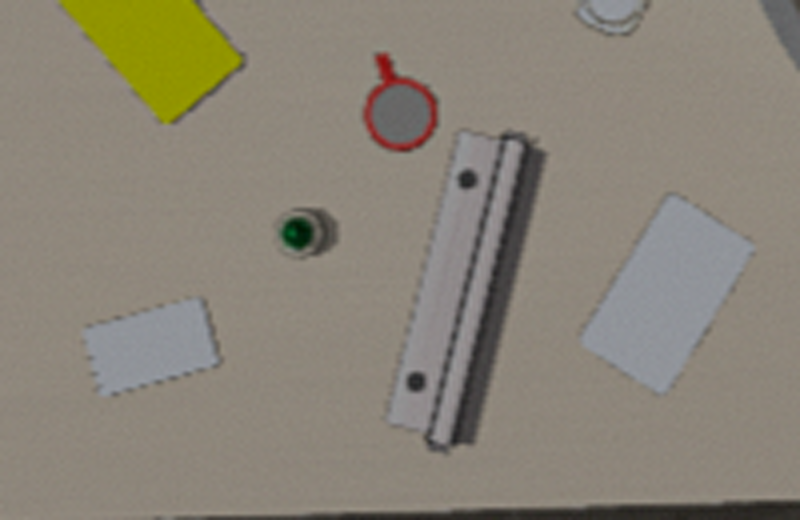

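View pics/sc.png

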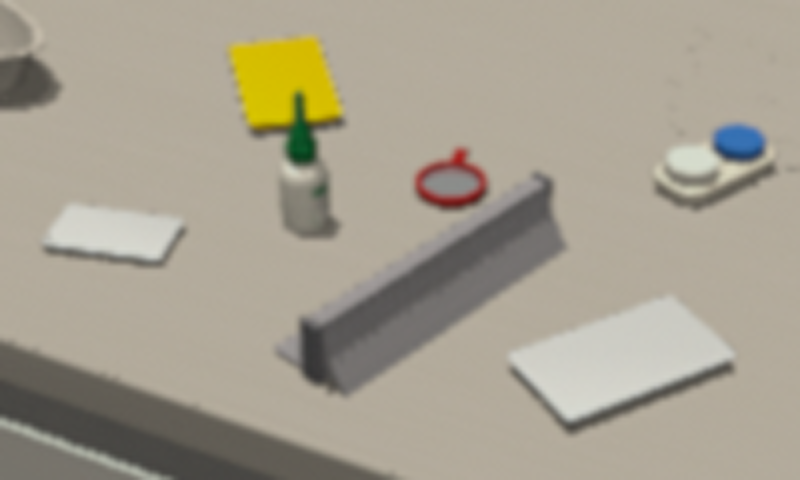

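Run:
```python
from h import *
im=cv2.imread("pics/top0.png"); d=np.load("pics/top0.npy")
vv,uu=np.mgrid[0:384,0:512]
K=P["top"]["K"];T=np.array(P["top"]["world_to_cam"])
C=np.stack([(uu-K[0][2])/K[0][0],-(vv-K[1][2])/K[1][1],-np.ones_like(uu)],-1)*d[...,None]
W=(C-T[:3,3])@T[:3,:3]
reg=(uu>230)&(uu<280)&(vv>195)&(vv<290)
m=reg&(W[...,2]>30)&(W[...,2]<45)
p=W[m]; print(len(p),p.mean(0)); r=cv2.minAreaRect(p[:,:2].astype(np.float32)); print("wall",r,cv2.boxPoints(r))
print(np.percentile(p[:,2],[5,50,95]))
# pack by colour
hsv=cv2.cvtColor(im,cv2.COLOR_BGR2HSV)
m=((im[...,0].astype(int)-im[...,2])>0)&(uu>275)&(uu<340)&(vv>205)&(vv<280)
cs,_=cv2.findContours(m.astype(np.uint8),0,1); c=max(cs,key=cv2.contourArea); print(cv2.contourArea(c))
box=cv2.boxPoints(cv2.minAreaRect(c)); print(box)
q=np.array([onz("top",*b,8) for b in box]); print("pack",q.round(1),[np.linalg.norm(q[i]-q[(i+1)%4]).round(1) for i in range(4)],q.mean(0), "depthz",np.median(W[m][:,2]), "table",np.median(W[(uu>340)&(uu<360)&(vv>230)&(vv<280)][:,2]))
# scene pack
s=cv2.imread("pics/scene0.png");
m=(s.min(2)>165)
v2,u2=np.mgrid[0:384,0:512]; m&=(u2>255)&(u2<335)&(v2>235)&(v2<285)
cs,_=cv2.findContours(m.astype(np.uint8),0,1); c=max(cs,key=cv2.contourArea); print(cv2.contourArea(c)); ap=cv2.approxPolyDP(c,4,True)[:,0]; print(ap)
print([onz("scene",*b,8).round(1) for b in ap])
# rail tops two-view : top crop & scene crop
for t,sc in [((525,142),(547,185)),((455,442),(325,322))]:
    a=ray("top",140+t[0]/4-.4,170+t[1]/4-.4); b=ray("scene",140+sc[0]/4-.4,170+sc[1]/4-.4); print(tri(a,b))
```

```text
437 [537.15125413 283.02824239  34.08798765]
wall ((538.3038940429688, 282.49884033203125), (11.512391090393066, 167.465576171875), 74.18004608154297) [[456.17343 299.7875 ]
 [617.2959  254.13383]
 [620.4343  265.21017]
 [459.3119  310.86383]]
[31.40804323 34.19864272 36.43841554]
1058.5
[[283.9304  255.3767 ]
 [307.08395 217.59982]
 [328.798   230.90843]
 [305.64444 268.6853 ]]
pack [[508.1 230.4   8. ]
 [586.7 178.5   8. ]
 [557.4 133.    8. ]
 [479.2 185.2   8. ]] [np.float64(94.2), np.float64(54.2), np.float64(94.1), np.float64(53.6)] [532.84627497 181.79691966   8.        ] depthz 8.360034039995469 table 0.15285254228872835
900.5
[[323 258]
 [307 243]
 [267 260]
 [283 274]]
[array([558.5, 136.1,   8. ]), array([588.8, 179.9,   8. ]), array([505.8, 227.3,   8. ]), array([482.8, 184.7,   8. ])]
(array([613.62603851, 257.51834396,  33.8414103 ]), np.float64(0.44048673753425216))
(array([461.45277443, 298.19204696,  36.76806738]), np.float64(2.516105900169177))
```

```bash
cat >> h.py <<'E'
from scipy.spatial.transform import Rotation as Ro
a=np.deg2rad(74.2); N=np.array([np.cos(a),np.sin(a)]); Tt=np.array([N[1],-N[0]]); O=np.array([536.9,277.7])
def rs(p): p=np.array(p)[:2]-O; return p@N,p@Tt   # rail x, along s
def xy(r,s): return O+r*N+s*Tt
def plan(x,y,z,yaw=None):
    st=arm.read_state(); R=Ro.from_quat(st["ee_rot"]).as_matrix()
    d=R.T@(np.array([x,y,z])-st["position"])
    cy=np.degrees(np.arctan2(R[1,0],R[0,0]))
    print("pos",st["position"].round(1),"yaw",cy.round(2),"d tool mm",d.round(1), "turn", None if yaw is None else round(cy-yaw,2),"F",st["contact_force"].round(2),"w",round(st["gripper_width"],1),"t",st["clock"],"rs",np.round(rs(st["position"]),1))
E
python3 - <<'E'
from h import *
plan(505.6,139.9,230,-123.4)
for n,u,v,z in [("drops",214.5,228,75),("dropsbase",214.5,229,0),("lens",240,198,5),("case",296,163,10)]: 
  p=onz("top",u,v,z); print(n,p.round(0),np.round(rs(p),0))
E
```

```text
pos [167.1 601.8 230.5] yaw -15.52 d tool mm [449.8 354.5   1.1] turn 107.88 F [ 0.57  0.35 -0.24] w 85.5 t 0.15 rs [ 211.2 -444.1]
drops [569. 372.  75.] [99.  5.]
dropsbase [567. 376.   0.] [103.   2.]
lens [632. 321.   5.] [67. 79.]
case [704. 199.  10.] [-30. 183.]
```

Call:
{"method": "drive_tool", "body": {
  "steps": [
    [0.03,0.0236,0,0,0.056],
    [0.03,0.0236,0,0,0.056],
    [0.03,0.0236,0,0,0.056],
    [0.03,0.0236,0,0,0.056],
    [0.03,0.0236,0,0,0.056],
    [0.03,0.0236,0,0,0.056],
    [0.03,0.0236,0,0,0.056],
    [0.03,0.0236,0,0,0.056],
    [0.03,0.0236,0,0,0.056],
    [0.03,0.0236,0,0,0.056],
    [0.03,0.0236,0,0,0.056],
    [0.03,0.0236,0,0,0.056],
    [0.03,0.0236,0,0,0.056],
    [0.03,0.0236,0,0,0.056],
    [0.03,0.0236,0,0,0.056]
  ]
}}

```text
clock: 1.65
position: [506.6, 139.3, 231.2]
ee_rot: [0.991, -0.135, -0.0, 0.0]
contact_force: [0.3, 1.0, 0.2]
gripper_width: 56.0
```

Call:
{"method": "drive_tool", "body": {
  "steps": [
    [0,0,0,7.7,0.056],
    [0,0,0.012,7.7,0.056],
    [0,0,0.012,7.7,0.056],
    [0,0,0.012,7.7,0.056],
    [0,0,0.012,7.7,0.056],
    [0,0,0.012,7.7,0.056],
    [0,0,0.012,7.7,0.056],
    [0,0,0.012,7.7,0.056],
    [0,0,0.012,7.7,0.056],
    [0,0,0.012,7.7,0.056],
    [0,0,0.01,7.7,0.056],
    [0,0,0.01,7.7,0.056],
    [0,0,0.01,7.7,0.056],
    [0,0,0,7.7,0.056],
    [0,0,0,0,0.056]
  ]
}}

```text
clock: 3.15
position: [505.8, 140.6, 92.8]
ee_rot: [-0.475, 0.88, -0.0, -0.001]
contact_force: [0.2, -0.0, 0.4]
gripper_width: 56.0
```

Run:
```python
from h import *
plan(505.6,139.9,10,-123.4)
for n in ("wrist","scene"):
  im,d=arm.get_image(n); cv2.imwrite(f"pics/{n}1.png",im)
```

```text
pos [505.8 140.6  92.8] yaw -123.3 d tool mm [ 0.6 -0.2 82.8] turn 0.1 F [ 0.15 -0.01  0.42] w 56.0 t 3.15 rs [-140.4    7.4]
```

View pics/wrist1.png

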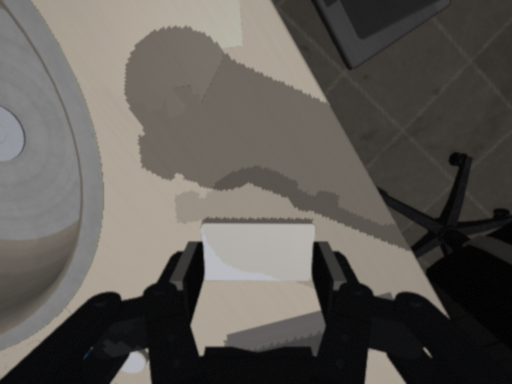

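View pics/scene1.png

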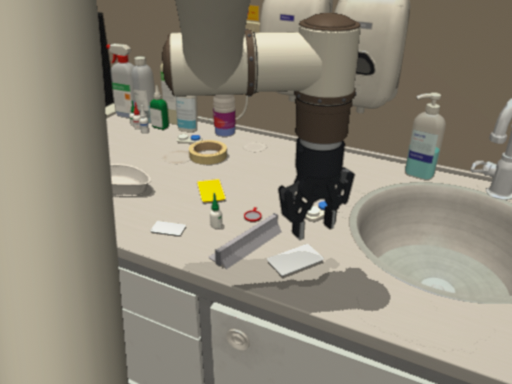

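Wrist view: the pack sits square between the fingers, with its trailing edge at row 221 across columns 203–315. That puts the fingers about 12 mm behind it, as planned. Now I'll descend.

Call:
{"method": "drive_tool", "body": {
  "steps": [
    [0,0,0.02,0,0.056],
    [0,0,0.02,0,0.056],
    [0,0,0.02,0,0.056],
    [0,0,0.015,0,0.056],
    [0,0,0.008,0,0.056],
    [0,0,0,0,0.056],
    [0,0,0,0,0.056]
  ]
}}

```text
clock: 3.95
position: [506.6, 141.0, 10.9]
ee_rot: [-0.475, 0.88, -0.0, 0.001]
contact_force: [-0.2, -0.8, -0.2]
gripper_width: 55.9
```

Run:
```python
from h import *
plan(505.6,139.9,2,-123.4)
for n in ("wrist","scene"):
  im,d=arm.get_image(n); 
  if n=="scene": im=cv2.resize(im[150:300,220:400],None,fx=4,fy=4,interpolation=cv2.INTER_CUBIC)
  cv2.imwrite(f"pics/{n}2.png",im)
```

```text
pos [506.6 141.   10.9] yaw -123.26 d tool mm [1.5 0.2 8.9] turn 0.14 F [-0.16 -0.77 -0.19] w 55.9 t 3.95 rs [-139.8    8. ]
```

View pics/wrist2.png

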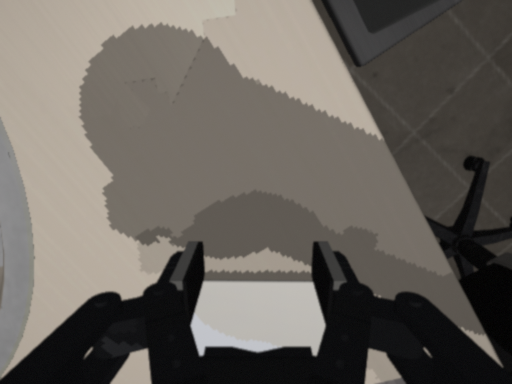

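View pics/scene2.png

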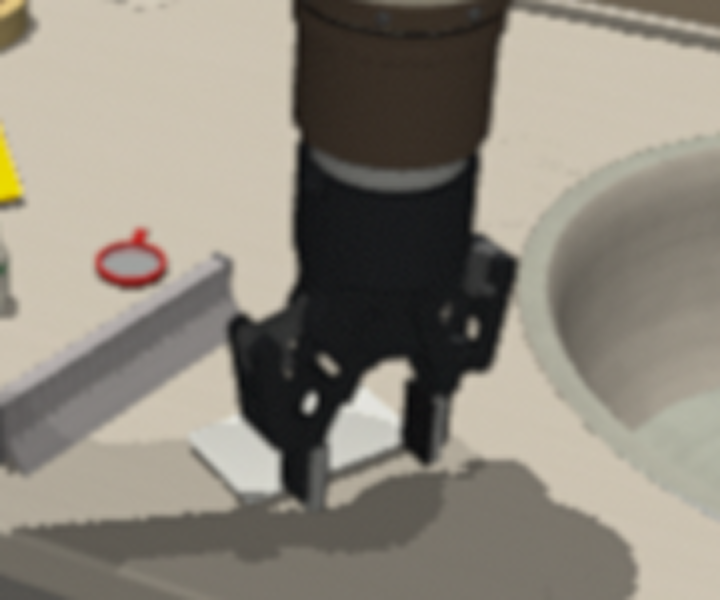

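Call:
{"method": "drive_tool", "body": {
  "steps": [
    [0,0,0.004,0,0.056],
    [0,0,0.004,0,0.056],
    [0,0,0,0,0.056]
  ]
}}

```text
clock: 4.35
position: [505.7, 140.5, 1.9]
ee_rot: [-0.475, 0.88, 0.0, -0.0]
contact_force: [0.3, -0.2, -1.0]
gripper_width: 55.9
```

Call:
{"method": "drive_tool", "body": {
  "steps": [
    [0,0,0.001,0,0.056],
    [0,0,0,0,0.056]
  ]
}}

```text
clock: 4.55
position: [506.0, 140.7, 1.2]
ee_rot: [-0.475, 0.88, -0.0, -0.0]
contact_force: [0.5, -0.3, 0.3]
gripper_width: 56.2
```

Call:
{"method": "drive_tool", "body": {
  "steps": [
    [0,0,0.001,0,0.056],
    [0,0,0,0,0.056]
  ]
}}

```text
clock: 4.75
position: [506.0, 140.7, 0.2]
ee_rot: [-0.475, 0.88, -0.0, -0.0]
contact_force: [0.1, -0.7, 0.4]
gripper_width: 55.9
```

Call:
{"method": "drive_tool", "body": {
  "steps": [
    [0,0,0.001,0,0.056],
    [0,0,0,0,0.056]
  ]
}}

```text
clock: 4.95
position: [506.0, 140.7, -0.8]
ee_rot: [-0.475, 0.88, 0.0, -0.0]
contact_force: [0.4, 0.2, 0.1]
gripper_width: 56.2
```

Call:
{"method": "drive_tool", "body": {
  "steps": [
    [0,0,0.001,0,0.056],
    [0,0,0,0,0.056]
  ]
}}

```text
clock: 5.15
position: [506.0, 140.7, -1.8]
ee_rot: [-0.475, 0.88, 0.0, -0.0]
contact_force: [-0.1, -0.1, 0.3]
gripper_width: 56.2
```

Call:
{"method": "drive_tool", "body": {
  "steps": [
    [0,0,0.001,0,0.056],
    [0,0,0,0,0.056]
  ]
}}

```text
clock: 5.35
position: [506.0, 140.7, -2.8]
ee_rot: [-0.475, 0.88, -0.0, -0.0]
contact_force: [0.3, -0.3, 0.2]
gripper_width: 55.8
```

Call:
{"method": "drive_tool", "body": {
  "steps": [
    [0,0,0.001,0,0.056],
    [0,0,0,0,0.056]
  ]
}}

```text
clock: 5.55
position: [506.0, 140.7, -3.8]
ee_rot: [-0.475, 0.88, -0.0, -0.0]
contact_force: [-0.0, 0.1, -0.1]
gripper_width: 55.4
```

Call:
{"method": "drive_tool", "body": {
  "steps": [
    [0,0,0.001,0,0.056],
    [0,0,0,0,0.056]
  ]
}}

```text
clock: 5.75
position: [506.1, 140.7, -4.1]
ee_rot: [-0.475, 0.88, -0.0, 0.0]
contact_force: [-2.1, -1.3, 5.6]
gripper_width: 56.5
```

Call:
{"method": "drive_tool", "body": {
  "steps": [
    [0,0,0.001,0,0.056],
    [0,0,0,0,0.056]
  ]
}}

```text
clock: 5.95
position: [506.1, 140.7, -4.2]
ee_rot: [-0.475, 0.88, -0.0, 0.0]
contact_force: [-4.1, 0.0, 11.0]
gripper_width: 55.9
```

Call:
{"method": "drive_tool", "body": {
  "steps": [
    [0,0,-0.0032,0,0.056],
    [-0.003,0,0,0,0.056],
    [-0.003,0,0,0,0.056],
    [-0.003,0,0,0,0.056],
    [-0.003,0,0,0,0.056],
    [-0.003,0,0,0,0.056],
    [0,0,0,0,0.056]
  ]
}}

```text
clock: 6.65
position: [514.6, 153.7, -2.6]
ee_rot: [-0.475, 0.88, -0.0, 0.0]
contact_force: [-0.1, 0.3, 0.4]
gripper_width: 56.0
```

Run:
```python
from h import *
plan(505.6,139.9,2,-105.8)
for n in ("wrist","top"):
  im,d=arm.get_image(n); 
  if n=="top": im=cv2.resize(im[170:300,200:400],None,fx=4,fy=4,interpolation=cv2.INTER_CUBIC)
  cv2.imwrite(f"pics/{n}3.png",im)
```

```text
pos [514.6 153.7  -2.6] yaw -123.29 d tool mm [16.5 -0.  -4.6] turn -17.49 F [-0.05  0.27  0.45] w 56.0 t 6.65 rs [-125.4   12.4]
```

View pics/wrist3.png

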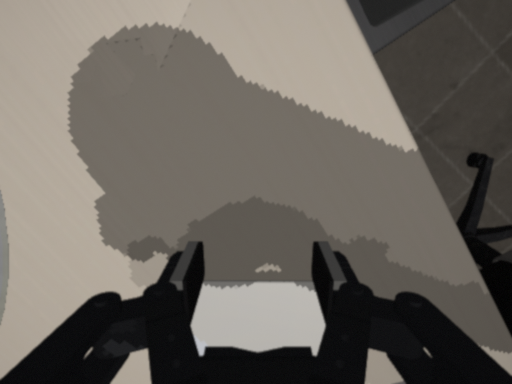

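View pics/top3.png

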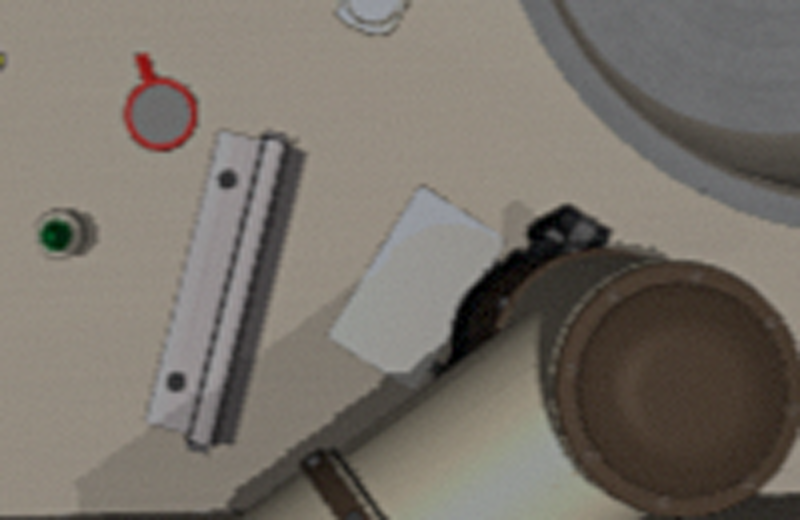

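The top view shows the pack nudged by about 4 mm: its leading corner is at crop pixel (422,188), against (430,193) before. So contact is made and square. Next I'll push while turning.

Call:
{"method": "drive_tool", "body": {
  "steps": [
    [-0.003,0,0,-1.46,0.056],
    [-0.003,0,0,-1.46,0.056],
    [-0.003,0,0,-1.46,0.056],
    [-0.003,0,0,-1.46,0.056],
    [-0.003,0,0,-1.46,0.056],
    [-0.003,0,0,-1.46,0.056],
    [-0.003,0,0,-1.46,0.056],
    [-0.003,0,0,-1.46,0.056],
    [-0.003,0,0,-1.46,0.056],
    [-0.003,0,0,-1.46,0.056],
    [-0.003,0,0,-1.46,0.056],
    [-0.003,0,0,-1.46,0.056],
    [0,0,0,0,0.056]
  ]
}}

```text
clock: 8.05
position: [529.8, 186.1, -2.5]
ee_rot: [-0.604, 0.797, -0.0, 0.0]
contact_force: [-0.0, -0.0, -0.0]
gripper_width: 55.8
```

Run:
```python
from h import *
plan(505.6,139.9,2,-105.8)
for n in ("wrist","top"):
  im,d=arm.get_image(n); 
  if n=="top": im=cv2.resize(im[170:300,200:400],None,fx=4,fy=4,interpolation=cv2.INTER_CUBIC)
  cv2.imwrite(f"pics/{n}4.png",im)
```

```text
pos [529.8 186.1  -2.5] yaw -105.73 d tool mm [51.1 10.8 -4.5] turn 0.07 F [-0.01 -0.02 -0.04] w 55.8 t 8.05 rs [-90.   18.1]
```

View pics/top4.png

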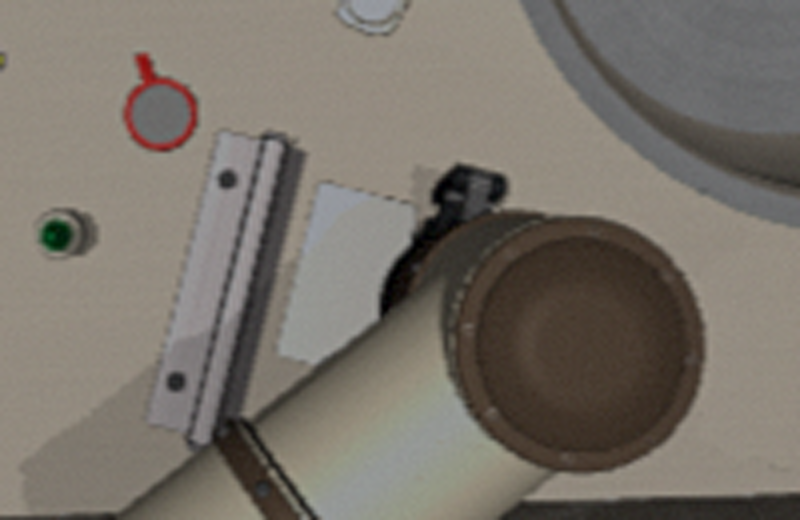

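View pics/wrist4.png

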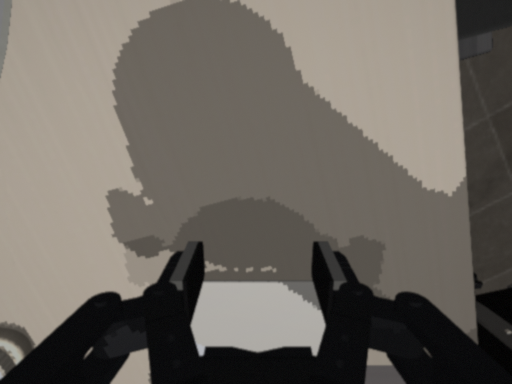

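Top view: the pack is now parallel to the rail, with its leading edge running (318,183)–(280,355). It should be about 9 mm short of the foot. I'll push on up the foot.

Call:
{"method": "drive_tool", "body": {
  "steps": [
    [-0.002,0,0,0,0.056],
    [-0.002,0,0,0,0.056],
    [-0.002,0,0,0,0.056],
    [-0.002,0,0,0,0.056],
    [-0.002,0,0,0,0.056],
    [-0.002,0,0,0,0.056],
    [-0.002,0,0,0,0.056],
    [-0.002,0,0,0,0.056],
    [-0.002,0,0,0,0.056],
    [-0.002,0,0,0,0.056],
    [-0.002,0,0,0,0.056],
    [-0.002,0,0,0,0.056],
    [-0.002,0,0,0,0.056],
    [-0.002,0,0,0,0.056],
    [-0.002,0,0,0,0.056],
    [-0.002,0,0,0,0.056],
    [-0.002,0,0,0,0.056],
    [-0.002,0,0,0,0.056],
    [-0.002,0,0,0,0.056],
    [0,0,0,0,0.056]
  ]
}}

```text
clock: 10.15
position: [540.2, 222.7, -2.4]
ee_rot: [-0.603, 0.797, -0.0, 0.0]
contact_force: [0.0, 0.4, -0.8]
gripper_width: 55.9
```

Run:
```python
from h import *
plan(*xy(-38,19),-2.6,-105.8)
for n in ("wrist","top","scene"):
  im,d=arm.get_image(n); np.save(f"pics/{n}5.npy",d)
  if n=="top": im=cv2.resize(im[170:300,200:400],None,fx=4,fy=4,interpolation=cv2.INTER_CUBIC)
  if n=="scene": im=cv2.resize(im[150:300,180:360],None,fx=4,fy=4,interpolation=cv2.INTER_CUBIC)
  cv2.imwrite(f"pics/{n}5.png",im)
```

```text
pos [540.2 222.7  -2.4] yaw -105.78 d tool mm [-14.1  -0.9   0.2] turn 0.02 F [ 0.05  0.41 -0.76] w 55.9 t 10.15 rs [-52.1  18.1]
```

View pics/top5.png

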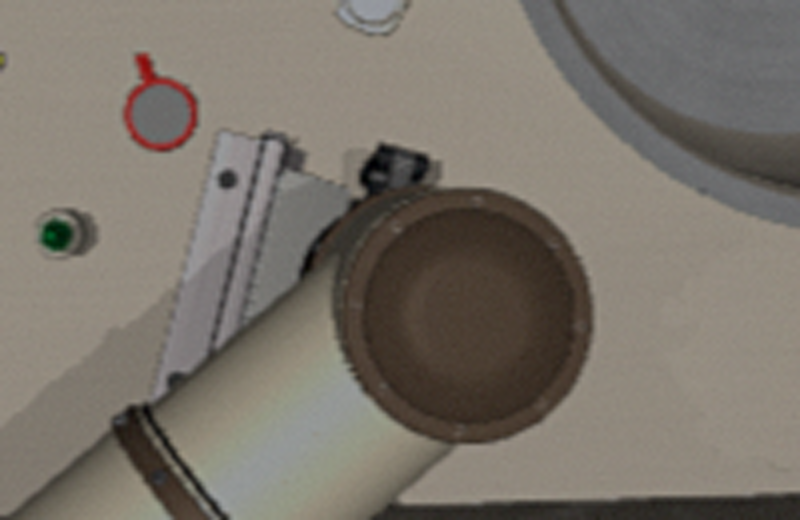

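View pics/wrist5.png

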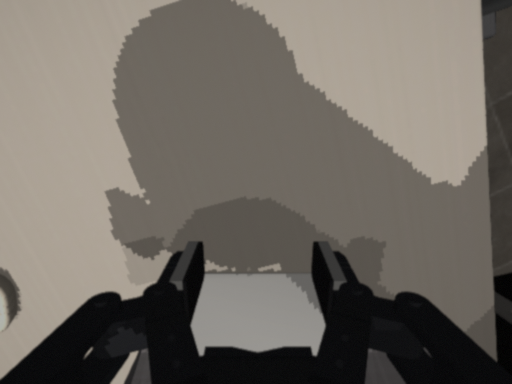

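View pics/scene5.png

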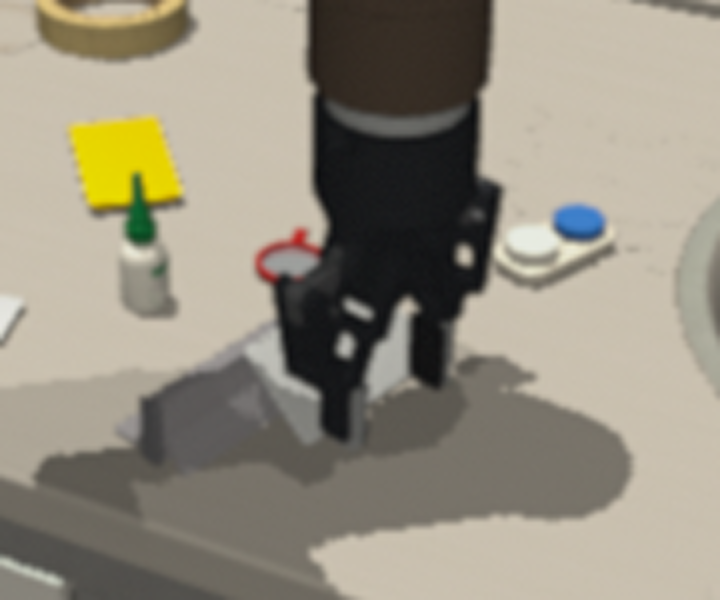

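The pack is climbing the foot, tilted about 40°, with its trailing edge against both fingertips. I'll keep pushing slowly.

Call:
{"method": "drive_tool", "body": {
  "steps": [
    [-0.0015,0,0,0,0.056],
    [-0.0015,0,0,0,0.056],
    [-0.0015,0,0,0,0.056],
    [-0.0015,0,0,0,0.056],
    [-0.0015,0,0,0,0.056],
    [-0.0015,0,0,0,0.056],
    [-0.0015,0,0,0,0.056],
    [-0.001,0,0,0,0.056],
    [-0.001,0,0,0,0.056],
    [0,0,0,0,0.056]
  ]
}}

```text
clock: 11.3
position: [543.4, 234.5, -2.5]
ee_rot: [-0.603, 0.798, -0.0, 0.0]
contact_force: [0.4, -0.7, -0.7]
gripper_width: 56.2
```

Run:
```python
from h import *
plan(*xy(-38,19),-2.6,-105.8)
for n in ("wrist","scene"):
  im,d=arm.get_image(n); np.save(f"pics/{n}6.npy",d)
  if n=="scene": im=cv2.resize(im[150:300,180:360],None,fx=4,fy=4,interpolation=cv2.INTER_CUBIC)
  cv2.imwrite(f"pics/{n}6.png",im)
```

```text
pos [543.4 234.5  -2.5] yaw -105.79 d tool mm [-1.8 -0.9  0.1] turn 0.01 F [ 0.42 -0.71 -0.72] w 56.2 t 11.3 rs [-39.8  18.1]
```

View pics/wrist6.png

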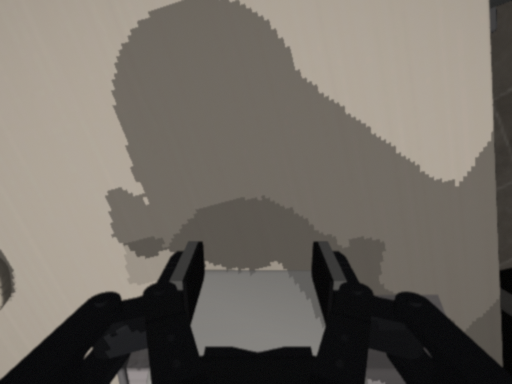

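View pics/scene6.png

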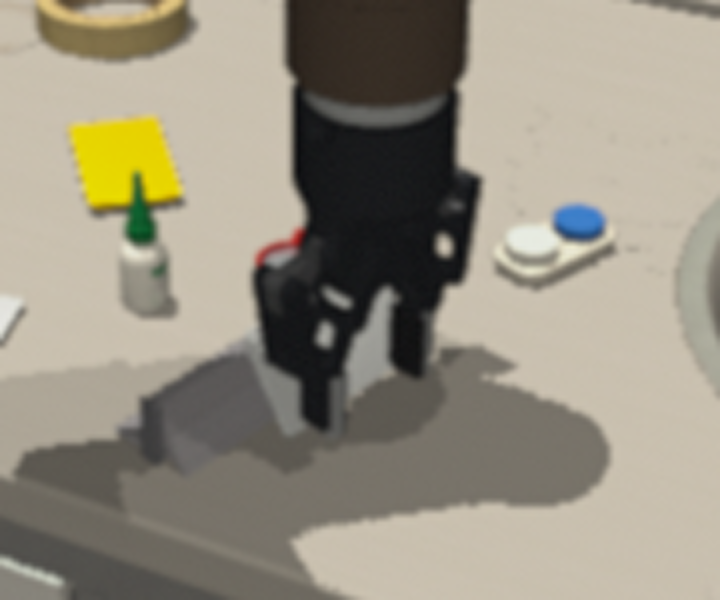

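```bash
cat >> h.py <<'E'
def wpts(d,st):
    M=np.array(arm.camera_params("wrist")["mount"]);K=np.array(arm.camera_params("wrist")["K"])
    v,u=np.mgrid[0:384,0:512]
    C=np.stack([(u-K[0,2])/K[0,0],-(v-K[1,2])/K[1,1],-np.ones_like(u)],-1)*d[...,None]
    t=C@M[:3,:3].T+M[:3,3]
    return t@Ro.from_quat(st["ee_rot"]).as_matrix().T+st["position"]
E
python3 - <<'E'
from h import *
W=wpts(np.load("pics/wrist6.npy"),arm.read_state())
for v in range(255,350,6):
    p=W[v,230:290].mean(0); print(v,np.round([*rs(p),p[2]],1))
E
```

```text
255 [-39.7  15.4   1.1]
261 [-36.1  15.7   1.2]
267 [-31.2  15.4  -1. ]
273 [-29.   15.4   1.3]
279 [-28.7  15.5   6.3]
285 [-25.5  15.4   6.8]
291 [-23.8  15.4   9.4]
297 [-22.1  15.4  12. ]
303 [-20.6  15.4  14.5]
309 [-18.9  15.5  16.9]
315 [-19.1  15.7  21.3]
321 [-15.8  15.5  21.6]
327 [-14.3  15.5  23.8]
333 [-12.9  15.5  26. ]
339 [-11.5  15.5  28.2]
345 [-11.8  15.8  32. ]
```

Wrist depth puts the pack face at about 57°, with the lower edge near −25 mm. I'll go 5 mm further to get it home.

Call:
{"method": "drive_tool", "body": {
  "steps": [
    [-0.001,0,0,0,0.056],
    [-0.001,0,0,0,0.056],
    [-0.001,0,0,0,0.056],
    [-0.001,0,0,0,0.056],
    [-0.0005,0,0,0,0.056],
    [0,0,0,0,0.056],
    [0,0,0,0,0.056]
  ]
}}

```text
clock: 12.1
position: [544.6, 238.7, -2.4]
ee_rot: [-0.603, 0.798, 0.0, 0.0]
contact_force: [0.3, 0.3, 0.1]
gripper_width: 56.3
```

Run:
```python
from h import *
plan(*xy(-38,19),-2.6,-105.8)
st=arm.read_state()
im,d=arm.get_image("wrist");W=wpts(d,st); cv2.imwrite("pics/wrist7.png",im)
for v in range(255,350,6):
    p=W[v,230:290].mean(0); print(v,np.round([*rs(p),p[2]],1))
A=np.array([W[v,230:290].mean(0) for v in range(285,345)]); r=np.array([rs(p)[0] for p in A]); k=np.polyfit(r,A[:,2],1); print(np.degrees(np.arctan(k[0])))
```

```text
pos [544.6 238.7  -2.4] yaw -105.79 d tool mm [ 2.6 -0.9  0.2] turn 0.01 F [0.29 0.26 0.12] w 56.3 t 12.1 rs [-35.4  18.1]
255 [-33.9  15.4  -1.1]
261 [-31.7  15.3   1.3]
267 [-28.2  15.2   1.3]
273 [-25.9  15.5   3.4]
279 [-23.   15.4   4.4]
285 [-21.3  15.4   7.2]
291 [-19.7  15.4  10. ]
297 [-20.   15.2  15.1]
303 [-16.8  15.4  15.5]
309 [-15.6  15.4  18.3]
315 [-14.1  15.4  20.8]
321 [-12.8  15.5  23.2]
327 [-11.6  15.5  25.7]
333 [-10.3  15.5  28. ]
339 [-9.1 15.5 30.3]
345 [-8.  15.5 32.6]
60.59282145151853
```

View pics/wrist7.png

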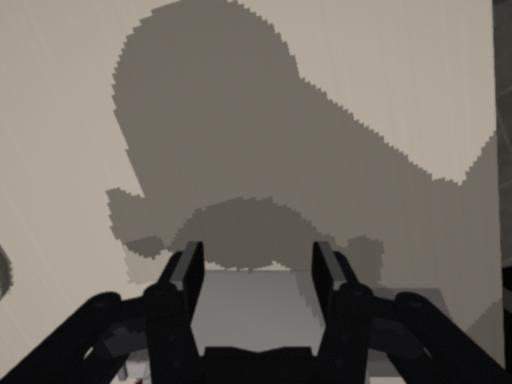

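Call:
{"method": "drive_tool", "body": {
  "steps": [
    [-0.0008,0,0,0,0.056],
    [-0.0007,0,0,0,0.056],
    [0,0,0,0,0.056],
    [0,0,0,0,0.056]
  ]
}}

```text
clock: 12.55
position: [545.0, 240.1, -2.5]
ee_rot: [-0.603, 0.798, 0.0, 0.0]
contact_force: [0.2, 0.3, 1.0]
gripper_width: 56.2
```

Run:
```python
from h import *
plan(*xy(-38,19),-2.6,-105.8)
st=arm.read_state()
im,d=arm.get_image("wrist");W=wpts(d,st); cv2.imwrite("pics/wrist7.png",im)
A=np.array([W[v,230:290].mean(0) for v in range(285,345)]); r=np.array([rs(p)[0] for p in A]); k=np.polyfit(r,A[:,2],1); print(np.degrees(np.arctan(k[0])),"plain face at z=4:",(4-k[1])/k[0])
```

```text
pos [545.  240.1  -2.5] yaw -105.79 d tool mm [ 4.  -0.9  0.1] turn 0.01 F [0.16 0.25 1.01] w 56.2 t 12.55 rs [-34.   18.1]
62.13395994843786 plain face at z=4: -22.974871369965975
```

Now about 63°, with the edge near −20 mm. I'll back off gently and check that it stands.

Call:
{"method": "drive_tool", "body": {
  "steps": [
    [0.001,0,0,0,0.056],
    [0.002,0,0,0,0.056],
    [0.004,0,0,0,0.056],
    [0.008,0,0,0,0.056],
    [0.015,0,0,0,0.056],
    [0.015,0,0,0,0.056],
    [0,0,-0.02,0,0.056],
    [0,0,-0.03,0,0.056],
    [0,0,-0.04,0,0.056],
    [0,0,-0.03,0,0.056],
    [0,0,0,0,0.056]
  ]
}}

```text
clock: 13.7
position: [535.0, 197.0, 122.5]
ee_rot: [-0.603, 0.798, -0.001, 0.005]
contact_force: [-0.2, 0.9, -0.1]
gripper_width: 56.3
```

Run:
```python
from h import *
plan(*xy(30,19),120,-105.8)
st=arm.read_state()
for n in ("wrist","scene"):
  im,d=arm.get_image(n); np.save(f"pics/{n}8.npy",d)
  if n=="scene": im=cv2.resize(im[150:300,180:360],None,fx=4,fy=4,interpolation=cv2.INTER_CUBIC)
  cv2.imwrite(f"pics/{n}8.png",im)
```

```text
pos [535.  197.  122.5] yaw -105.79 d tool mm [-108.1    1.2    3.2] turn 0.01 F [-0.19  0.94 -0.11] w 56.3 t 13.7 rs [-78.1  20.2]
```

View pics/wrist8.png

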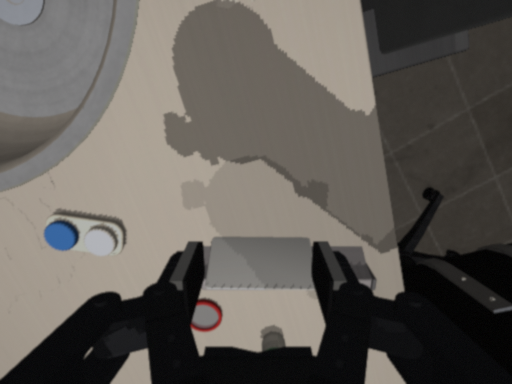

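View pics/scene8.png

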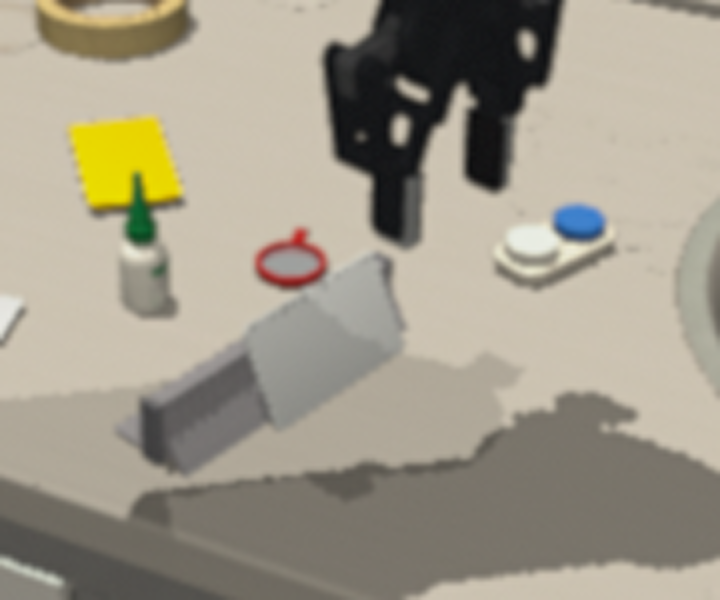

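It stands leaning on the rail. I'll measure the lean.

Run:
```python
from h import *
st=arm.read_state(); W=wpts(np.load("pics/wrist8.npy"),st)
A=np.array([W[v,222:300].mean(0) for v in range(232,306,3)])
for a in A: print(np.round([*rs(a),a[2]],1),end=' ')
B=W[246:280,222:300].reshape(-1,3); r=(B[:,:2]-O)@N; s=(B[:,:2]-O)@Tt
k=np.linalg.lstsq(np.c_[r,s,np.ones_like(r)],B[:,2],rcond=None)[0];print(k,np.degrees(np.arctan(k[0])))
```

```text
[-31.4  13.5  -5.8] [-28.1  13.5  -5.9] [-27.6  13.2  -0.6] [-24.3  13.5  -0.8] [-22.7  13.5   2.4] [-21.2  13.6   5.3] [-23.3  13.9  14.9] [-18.2  13.6  11.4] [-16.9  13.6  14.5] [-17.2  14.1  20.3] [-14.   13.7  20.1] [-14.5  13.6  25.9] [-13.1  13.5  28.6] [-9.9 13.7 28.2] [-8.6 13.8 31. ] [-7.4 13.8 33.7] [-6.  13.8 36.1] [-6.8 13.9 41.5] [-5.5 13.7 43.9] [-2.  13.9 43.2] [35.  13.1 -2.7] [41.3 13.3 -6.2] [45.1 13.3 -6.3] [46.2 13.8 -2.9] [50.  13.1 -3. ] [-1.10670000e+00  1.63805082e-03  5.38054632e+00] -47.899435385067775
```

The line through the face gives about 63°, with its top near rail x ≈ 0 and z ≈ 50. Next I'll move over behind the rail and come down there.

Call:
{"method": "drive_tool", "body": {
  "steps": [
    [-0.015,0,0,0,0.056],
    [-0.02,0,0,0,0.056],
    [-0.02,0,0,0,0.056],
    [-0.02,0,0,0,0.056],
    [-0.02,0,0,0,0.056],
    [-0.016,0,0,0,0.056],
    [0,0,0,0,0.056],
    [0,0,0.02,0,0.056],
    [0,0,0.02,0,0.056],
    [0,0,0.02,0,0.056],
    [0,0,0.01,0,0.056],
    [0,0,0,0,0.056]
  ]
}}

```text
clock: 15.0
position: [561.9, 302.4, 45.5]
ee_rot: [-0.603, 0.798, -0.0, -0.002]
contact_force: [-1.0, -0.9, -0.5]
gripper_width: 56.1
```

Run:
```python
from h import *
plan(*xy(32,19),37,-105.8)
st=arm.read_state()
for n in ("wrist","scene"):
  im,d=arm.get_image(n); np.save(f"pics/{n}9.npy",d)
  if n=="scene": im=cv2.resize(im[150:300,180:360],None,fx=4,fy=4,interpolation=cv2.INTER_CUBIC)
  cv2.imwrite(f"pics/{n}9.png",im)
```

```text
pos [561.9 302.4  45.5] yaw -105.83 d tool mm [-1.5 -1.7  8.5] turn -0.03 F [-0.99 -0.88 -0.52] w 56.1 t 15.0 rs [30.5 17.3]
```

View pics/wrist9.png

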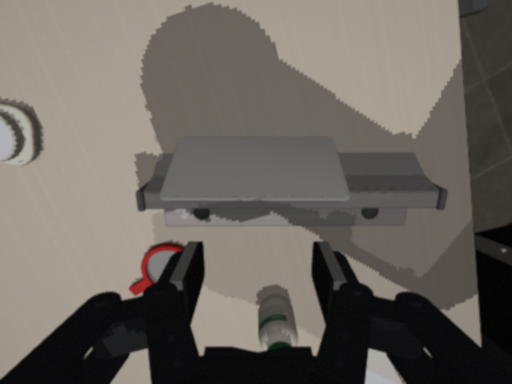

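View pics/scene9.png

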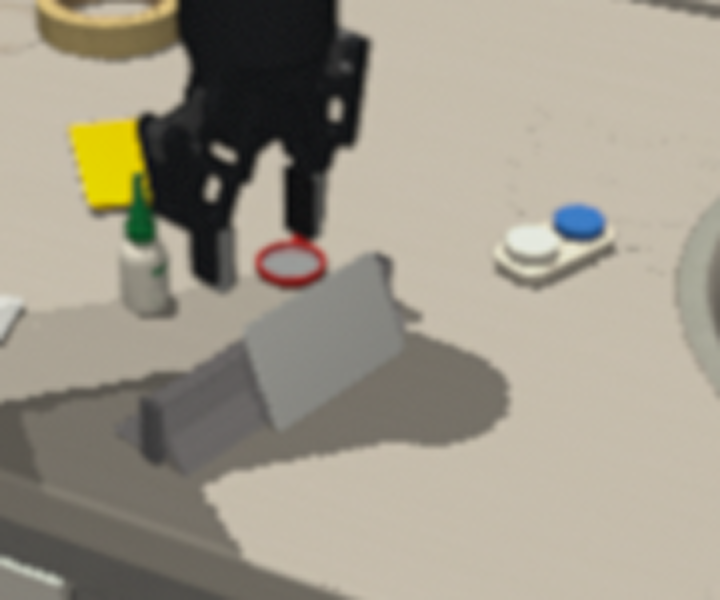

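The pack's upper edge is at row 197, columns 163–347, so it is centred ahead of the fingers and clear of the bottle and the lens. I'll lower 8 mm and push back.

Call:
{"method": "drive_tool", "body": {
  "steps": [
    [0,0,0.004,0,0.056],
    [0,0,0.004,0,0.056],
    [0.003,0,0,0,0.056],
    [0.003,0,0,0,0.056],
    [0.002,0,0,0,0.056],
    [0.002,0,0,0,0.056],
    [0.002,0,0,0,0.056],
    [0.002,0,0,0,0.056],
    [0.002,0,0,0,0.056],
    [0.002,0,0,0,0.056],
    [0.002,0,0,0,0.056],
    [0,0,0,0,0.056]
  ]
}}

```text
clock: 16.3
position: [557.6, 284.3, 39.7]
ee_rot: [-0.603, 0.798, 0.0, 0.0]
contact_force: [-0.0, 0.6, 1.0]
gripper_width: 56.3
```

Run:
```python
from h import *
plan(*xy(32,19),37,-105.8)
st=arm.read_state()
for n in ("wrist","scene"):
  im,d=arm.get_image(n); np.save(f"pics/{n}10.npy",d)
  if n=="scene": im=cv2.resize(im[150:300,180:360],None,fx=4,fy=4,interpolation=cv2.INTER_CUBIC)
  cv2.imwrite(f"pics/{n}10.png",im)
```

```text
pos [557.6 284.3  39.7] yaw -105.8 d tool mm [-20.1  -0.9   2.7] turn -0.0 F [-0.02  0.64  0.99] w 56.3 t 16.3 rs [11.9 18.1]
```

View pics/wrist10.png

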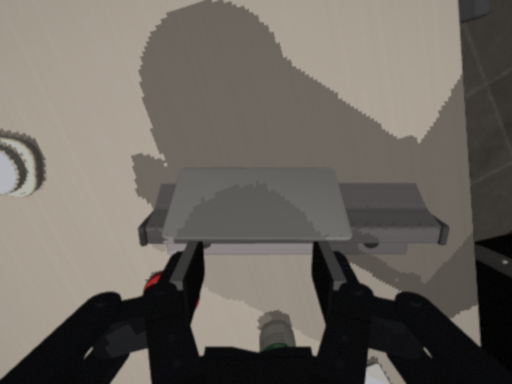

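View pics/scene10.png

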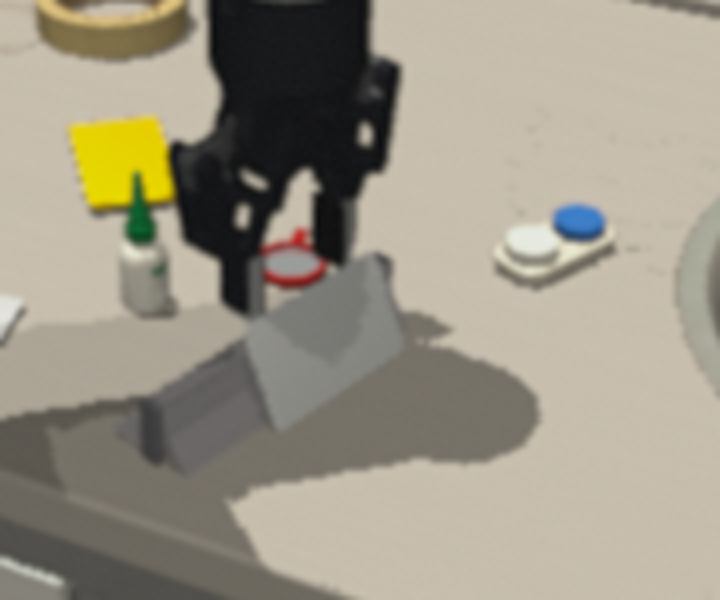

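Run:
```python
from h import *
st=arm.read_state(); W=wpts(np.load("pics/wrist10.npy"),st)
for v in range(160,250,5):
    p=W[v,225:290].mean(0); print(v,np.round([*rs(p),p[2]],1),end=' ')
print()
for v in range(236,262,4):
    p=W[v,188:202]; print(v,[np.round([rs(q)[0],rs(q)[1],q[2]],0).tolist() for q in p[::6]])
```

```text
160 [-28.1  16.7  -1.2] 165 [-25.   16.7  -1.1] 170 [-22.6  16.7   2. ] 175 [-21.3  16.8   9. ] 180 [-19.3  16.5  12.9] 185 [-16.7  16.7  14.2] 190 [-14.8  16.7  17.8] 195 [-13.1  16.7  21.6] 200 [-11.4  16.7  25.2] 205 [-9.8 16.7 28.7] 210 [-9.1 16.6 34.2] 215 [-7.5 16.9 37.2] 220 [-6.1 16.8 40.5] 225 [-3.8 16.7 41.3] 230 [-2.3 16.7 44.2] 235 [-1.  16.7 47. ] 240 [ 3.9 16.7 42.8] 245 [28.2 16.8  2.7] 
236 [[-1.0, 51.0, 47.0], [-1.0, 47.0, 48.0], [-1.0, 45.0, 47.0]]
240 [[9.0, 54.0, 33.0], [9.0, 51.0, 33.0], [9.0, 48.0, 33.0]]
244 [[2.0, 50.0, 50.0], [2.0, 47.0, 50.0], [3.0, 44.0, 49.0]]
248 [[2.0, 49.0, 54.0], [2.0, 46.0, 54.0], [5.0, 45.0, 50.0]]
252 [[2.0, 48.0, 59.0], [2.0, 45.0, 58.0], [7.0, 45.0, 50.0]]
256 [[3.0, 48.0, 61.0], [2.0, 45.0, 62.0], [8.0, 44.0, 52.0]]
260 [[2.0, 47.0, 65.0], [3.0, 45.0, 64.0], [10.0, 44.0, 52.0]]
```

Depth shows the pack still at about 64°, and the tips are a little high at z ≈ 44, close to the upper bevel. I'll back off, go about 5 mm lower and retry.

Call:
{"method": "drive_tool", "body": {
  "steps": [
    [-0.004,0,0,0,0.056],
    [-0.005,0,0,0,0.056],
    [-0.005,0,0,0,0.056],
    [0,0,0,0,0.056],
    [0,0,0.003,0,0.056],
    [0,0,0.0023,0,0.056],
    [0,0,0,0,0.056],
    [0,0,0,0,0.056]
  ]
}}

```text
clock: 17.2
position: [561.2, 297.6, 34.0]
ee_rot: [-0.603, 0.798, -0.0, -0.0]
contact_force: [-0.4, -0.0, -0.4]
gripper_width: 56.2
```

Call:
{"method": "drive_tool", "body": {
  "steps": [
    [0.002,0,0,0,0.056],
    [0.002,0,0,0,0.056],
    [0.002,0,0,0,0.056],
    [0.002,0,0,0,0.056],
    [0.002,0,0,0,0.056],
    [0.002,0,0,0,0.056],
    [0.002,0,0,0,0.056],
    [0.002,0,0,0,0.056],
    [0,0,0,0,0.056]
  ]
}}

```text
clock: 18.1
position: [556.9, 282.1, 34.2]
ee_rot: [-0.603, 0.798, 0.0, -0.0]
contact_force: [-0.4, 0.2, -0.3]
gripper_width: 55.8
```

Run:
```python
from h import *
plan(*xy(32,19),34.4,-105.8)
st=arm.read_state()
im,d=arm.get_image("wrist"); cv2.imwrite("pics/wrist11.png",im)
W=wpts(d,st)
for v in range(155,250,5):
    p=W[v,225:290].mean(0); print(v,np.round([*rs(p),p[2]],1),end=' ')
im,d=arm.get_image("scene"); cv2.imwrite("pics/scene11.png",cv2.resize(im[150:300,180:360],None,fx=4,fy=4,interpolation=cv2.INTER_CUBIC))
```

```text
pos [556.9 282.1  34.2] yaw -105.81 d tool mm [-22.3  -1.   -0.2] turn -0.01 F [-0.41  0.19 -0.34] w 55.8 t 18.1 rs [ 9.7 18. ]
155 [-34.7  16.6  -1.1] 160 [-31.6  16.6  -1.2] 165 [-28.6  16.6  -1.1] 170 [-25.5  16.6  -1.2] 175 [-23.1  16.6   1.6] 180 [-21.4  16.6   6.5] 185 [-20.6  16.5  13.8] 190 [-19.   16.4  18.1] 195 [-16.7  16.6  19.9] 200 [-15.3  16.6  23.9] 205 [-14.7  16.7  30.1] 210 [-12.6  16.6  31.6] 215 [-11.3  16.6  35.2] 220 [-11.   16.6  40.8] 225 [-8.8 16.6 41.9] 230 [-7.7 16.6 45.1] 235 [-6.6 16.6 48.3] 240 [-9.1 16.6 58.1] 245 [ 6.8 16.6 32.8]
```

View pics/wrist11.png

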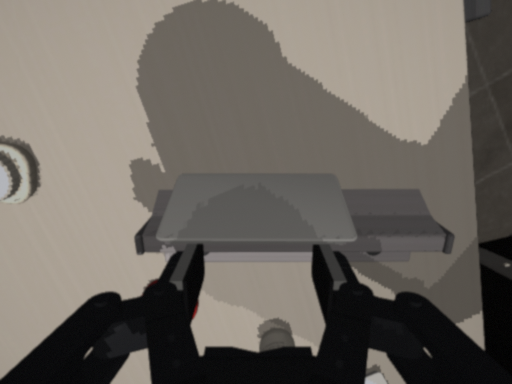

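View pics/scene11.png

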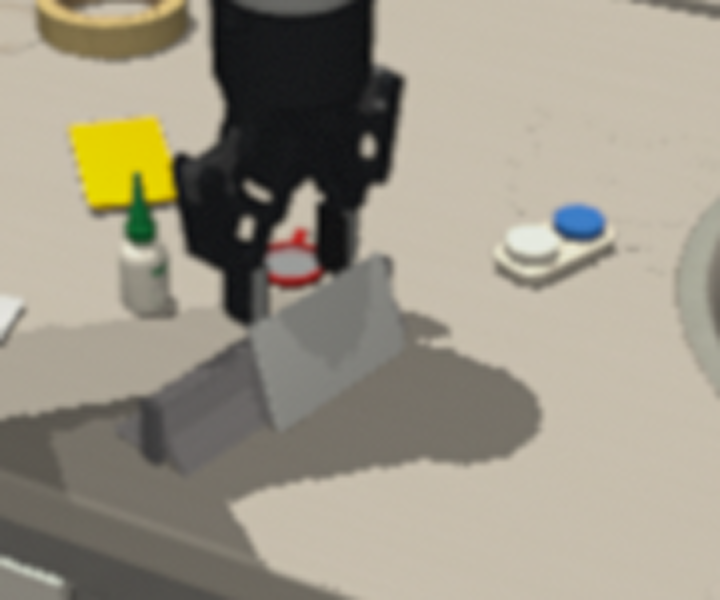

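It's rotating as wanted: the face is now at about 71° and the foot edge has stayed put at −23. I'll carry on past vertical.

Call:
{"method": "drive_tool", "body": {
  "steps": [
    [0.002,0,0,0,0.056],
    [0.002,0,0,0,0.056],
    [0.002,0,0,0,0.056],
    [0.002,0,0,0,0.056],
    [0.002,0,0,0,0.056],
    [0.002,0,0,0,0.056],
    [0.002,0,0,0,0.056],
    [0.002,0,0,0,0.056],
    [0.002,0,0,0,0.056],
    [0.002,0,0,0,0.056],
    [0.002,0,0,0,0.056],
    [0,0,0,0,0.056]
  ]
}}

```text
clock: 19.4
position: [550.9, 260.9, 34.2]
ee_rot: [-0.603, 0.798, 0.0, -0.0]
contact_force: [-0.1, 0.8, 0.9]
gripper_width: 55.8
```

Run:
```python
from h import *
plan(*xy(32,19),34.4,-105.8)
im,d=arm.get_image("wrist"); cv2.imwrite("pics/wrist12.png",im)
im,d=arm.get_image("scene"); cv2.imwrite("pics/scene12.png",cv2.resize(im[150:300,180:360],None,fx=4,fy=4,interpolation=cv2.INTER_CUBIC))
```

```text
pos [550.9 260.9  34.2] yaw -105.81 d tool mm [-44.3  -1.   -0.2] turn -0.01 F [-0.13  0.77  0.87] w 55.8 t 19.4 rs [-12.3  18. ]
```

View pics/wrist12.png

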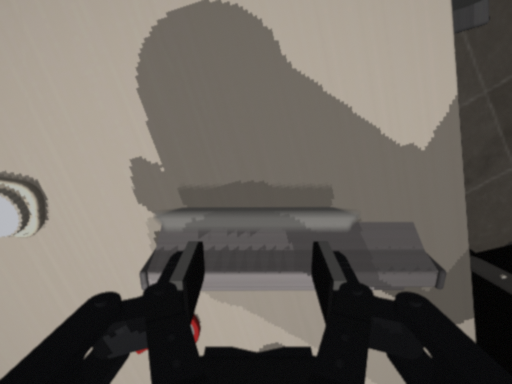

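View pics/scene12.png

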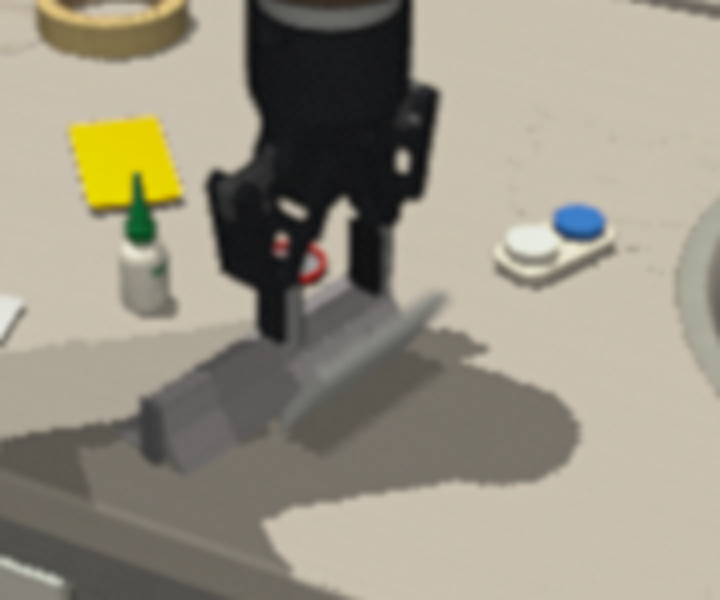

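The pack is past vertical and already falling: its top edge, at crop pixel (445,295), has left the fingers. I'll hold a few rows, then lift away.

Call:
{"method": "drive_tool", "body": {
  "steps": [
    [0,0,0,0,0.056],
    [0,0,0,0,0.056],
    [0,0,0,0,0.056],
    [0,0,0,0,0.056],
    [0,0,0,0,0.056]
  ]
}}

```text
clock: 20.0
position: [551.0, 261.3, 34.2]
ee_rot: [-0.603, 0.798, 0.0, -0.0]
contact_force: [-0.6, -0.2, 0.6]
gripper_width: 56.2
```

Run:
```python
from h import *
im,d=arm.get_image("wrist"); cv2.imwrite("pics/wrist13.png",im)
```

```text
(no output)
```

View pics/wrist13.png

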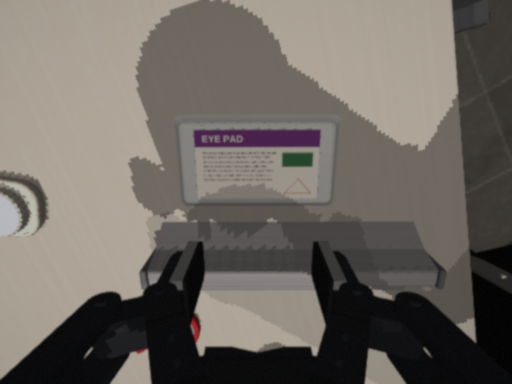

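The pack lies with its printed side up, spanning (180–337, 117–203), in front of the foot. I'll retreat upward and check.

Call:
{"method": "drive_tool", "body": {
  "steps": [
    [0,0,-0.01,0,0.056],
    [0,0,-0.03,0,0.056],
    [0,0,-0.04,0,0.056],
    [0,0,-0.04,0,0.056],
    [0,0,-0.04,0,0.056],
    [-0.04,0,0,0,0.056],
    [-0.04,0,0,0,0.056],
    [-0.04,0,0,0,0.056],
    [-0.04,0,0,0,0.056],
    [0,0,0,0,0.056],
    [0,0,0,0,0.056]
  ]
}}

```text
clock: 21.15
position: [594.1, 415.7, 193.8]
ee_rot: [-0.604, 0.797, -0.0, -0.001]
contact_force: [0.1, 0.1, 0.2]
gripper_width: 56.1
```

Run:
```python
from h import *
plan(500,200,200)
st=arm.read_state()
for n in ("scene","top","wrist"):
    im,d=arm.get_image(n); cv2.imwrite(f"pics/{n}14.png",im)
    if n=="wrist": np.save("pics/w14.npy",d); W=wpts(d,st)
    if n=="top":
        vv,uu=np.mgrid[0:384,0:512];K=P["top"]["K"];T=np.array(P["top"]["world_to_cam"])
        C=np.stack([(uu-K[0][2])/K[0][0],-(vv-K[1][2])/K[1][1],-np.ones_like(uu)],-1)*d[...,None]
        W=(C-T[:3,3])@T[:3,:3]; r=(W[...,:2]-O)@N; s=(W[...,:2]-O)@Tt
        for a in (-75,-65,-55,-45,-35,-28): 
            m=(abs(r-a)<3)&(s>-15)&(s<50)&(W[...,2]<60); print(a,m.sum(),np.median(W[m][:,2]).round(1) if m.sum() else None)
for n in ("scene","top"):
    im=cv2.imread(f"pics/{n}14.png"); o=cv2.imread(f"pics/{n}0.png"); 
    cv2.imwrite(f"pics/{n}cmp.png",np.vstack([x[170:290,140:350] if n=="top" else x[160:280,140:350] for x in (o,im)]).repeat(2,0).repeat(2,1))
```

```text
pos [594.1 415.7 193.8] yaw -105.74 d tool mm [233.1  32.1  -6. ] turn None F [0.11 0.13 0.19] w 56.1 t 21.15 rs [148.4  17.5]
-75 80 7.7
-65 87 8.5
-55 90 8.8
-45 81 8.5
-35 90 8.4
-28 98 4.5
```

View pics/topcmp.png

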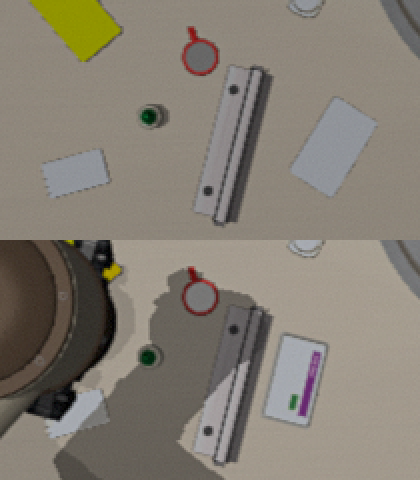

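View pics/scenecmp.png

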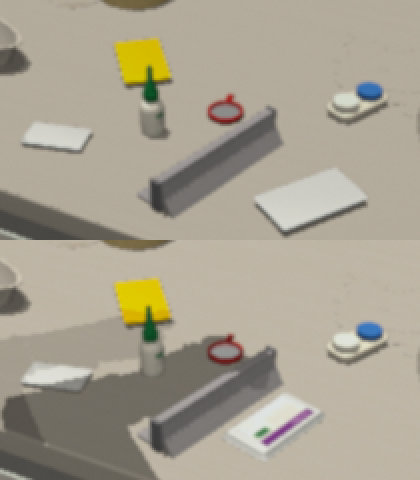

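The pack lies flat with its printed side up, its top at a uniform z ≈ 8.5 mm between −75 and −35 mm before the wall. The lens case, red lens and bottle are where they started, and the arm is clear.

```bash
python3 -c "
from bench import arm
print(arm.job_done())"
```

```text
the job is handed in; nothing more can be done
None
```

The pad pack now lies flat in front of the rail with its printed side up. I handed the job in at about 21 s on the robot clock.

- **Pushing it up:** I pushed the pack with two open fingertips, squaring it to the rail on the way, until it stood leaning on the rail by itself. The wrist depth put the lean at about 63°, slightly under the expected 65°. The trailing edge was roughly 20 mm before the wall, at the near end of the 20–26 mm range.
- **Pushing it back:** My first push from behind was a few millimetres too high and did not move the pack. I lowered the tips about 5 mm and pushed again. The lower edge stayed where it was, and the pack tipped past vertical and fell over.
- **Last checks:**
  - The wrist, top and scene pictures show the purple "EYE PAD" label facing up.
  - The top-camera depth reads 7.7–8.8 mm across the pack from −75 to −35 mm before the wall, so it lies flat and clear of the foot.
  - By eye against the starting pictures, the lens case, red lens and dropper bottle have not moved.
  - The largest force I saw was about 11 N, when the fingertips first touched the worktop to find its height.
- **Disagreements:** One plane fit to the leaning pack gave a meaningless angle of −48°. I dropped it and used the straight line along the face instead. Heights from the wrist depth also read 1 to 6 mm low at times.

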